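# Interrupt the slide scanner and hold up its cassette

## Task

Stop the slide scanner by pressing its red stop key and then its yellow release key, one at a time, each fully down and let go, and leave the green start key alone. Then pinch the cassette's two orange side catches fully in between the fingers, lift the cassette level, straight up out of its bay, until its foot is about 10 cm above the scanner's deck, and hold it there still, both catches squeezed, so that the slides can be looked over: the job finishes while the robot is holding it. Do not disturb the other things on the bench.

Things in the scene. Friction and masses are not known exactly. Their poses are not given: they have to be found in the camera images.
- scanner: Bench slide scanner, white box 178 (x) x 130 (y) x 80 (z) mm, fixed, level, yaw about 0.1 to 0.7. Origin: on the bench under its middle; x points from its key console (front, towards the robot) to its optics head, z up. Its flat deck is 46 mm above the bench; only the optics head, x = +55 to +90 mm, is higher (80 mm). Three keys in a row on the console at x = -64, y = -38, 0, +38 mm, in any order.
- bay_mouth (a point): Centre of the mouth of the cassette bay, level with the deck, at x = +12 mm, y = 0 of the scanner. The bay is a well with vertical walls, mouth 86.4 (x) x 51 (y) mm, floor 33.5 mm below the deck. At the middle of each long side a steel striker plate covers a recess; the cassette's two hooks sit under these plates.
- cassette: Loose dark grey magazine of glass slides (fixed in it), 0.15 to 0.27 kg, foot 84 (x) x 48.6 (y), top cap 38 (y), height 90 mm. Origin: centre of its underside; axes as the scanner's. It stands in the bay with about 1.2 mm play, top 103 mm above the bench. Orange sprung catches on its long sides (+y left, -y right) hook it down; with both held in it lifts straight up freely, clear after 34 mm.
- catch_left (a joint): Travel of the catch on the cassette's +y side: 0 = out, hooked under the striker; 0.0055 m = fully in, on a solid stop. It slides straight in (towards the cassette's -y), takes about 5 N to push fully in and springs back when let go. Its hook clears the striker when about 4.5 mm in. A firm grip (30 to 60 N) on both catches carries the cassette.
- catch_right (a joint): The same for the catch on the cassette's -y side (slides towards the cassette's +y).
- catch_left_pad (a point): Centre of the outer face of the left catch's upright orange finger pad, 26 mm wide (x), 34 mm high (z), 67 mm above the cassette's underside (79.5 mm above the bench when seated, lower edge 16 mm above the deck). It moves with the catch. The two pad faces are 56 mm apart when out, 45 mm when both are fully in; nothing stands beside them above the deck.
- catch_right_pad (a point): The same point on the right catch's finger pad.
- key_red (a joint): Travel of the red stop key, a square sprung push key on the scanner's console: 0 = up, 0.004 m = fully down. It is pressed straight down, takes about 1.5 N to start and 5 N fully down, and springs back.
- key_red_top (a point): Centre of the top of the red key's square cap, 19x19 mm, about 58 mm above the bench when up; it stands about 8 mm proud of its black bezel (27x27 mm). Its place in the row of three differs from run to run.
- key_yellow (a joint): Travel of the yellow release key, a square sprung push key on the scanner's console: 0 = up, 0.004 m = fully down. It is pressed straight down, takes about 1.5 N to start and 5 N fully down, and springs back.
- key_yellow_top (a point): Centre of the top of the yellow key's square cap, 19x19 mm, about 58 mm above the bench when up; it stands about 8 mm proud of its black bezel (27x27 mm). Its place in the row of three differs from run to run.
- key_green (a joint): Travel of the green start key, a square sprung push key on the scanner's console: 0 = up, 0.004 m = fully down. It is pressed straight down, takes about 1.5 N to start and 5 N fully down, and springs back.
- key_green_top (a point): Centre of the top of the green key's square cap, 19x19 mm, about 58 mm above the bench when up; it stands about 8 mm proud of its black bezel (27x27 mm). Its place in the row of three differs from run to run.
- oil_bottle: Bystander: small amber dropper bottle with a black cap, 31x32x73 mm. Origin: centre of its underside.
- slide_pack_a: Bystander: small white carton with a blue edge, 32x82x54 mm. Origin: centre of its underside.
- slide_pack_b: Bystander: small white carton with an orange edge, 32x82x54 mm. Origin: centre of its underside.
- sample_cup_1: Bystander: white screw-lid sample cup, 66x66x66 mm. Origin: centre of its underside.
- cover_slips: Bystander: very small white and green carton, 35x34x14 mm. Origin: centre of its underside. To its right the fixed incubator, over 0.5 m tall, has its near corner at about x = 0.60, y = -0.15 m and a door handle beyond; it stands between the arm's start and the scanner, so swing in close to the base.
Not all that is in view belongs to the job. Of the things that look like the cassette, the larger one is meant.

How it is judged:
By the outcome, as a careful person would: the job done as asked, in the order asked, and still so for the second after the job is handed in, while the arm keeps its last pose, push and grip.
It also fails if it takes over 45 s, if anything falls off the work surface, if the arm or the gripper's body presses on something with over 40 N, if the wrist force passes 120 N, or if a joint passes its speed limit or range.

## Robot

A 6-joint arm with a two-finger parallel gripper is mounted at the origin on a cart in front of the work surface, level with it; the furniture and walls round the work are solid. World frame = base frame: x ahead of the robot, y to its left, z up, the work surface at z = 0. Lengths are in m, angles in rad, forces in N, time in s.
With the tool pointing down it reaches from about 0.3 to 0.775 m from the base axis. Payload 14.6 kg.
Tool frame: the origin (TCP) lies midway between the tips of the shut fingers; the grasp point (between the pads) lies 19 mm behind it (ctrl.hold_point_z is the distance from the TCP to the grasp point, in m); z points along the fingers, x is the direction in which the jaws open and shut, and the axes are right-handed (so a half turn about z gives the same grasp; the last joint's range is limited). The gripper opens to 94 mm and grips with 3 to 60 N. Pads are 16 mm wide; open, the fingers measure 119 mm over their backs; the gripper's body (75 mm by 177 mm) begins 78 mm behind the grasp point.
Start: joints at [-1.372, 0.3, 1.521, -0, 1.321, -0.067], TCP at [0.144, -0.531, 0.205] pointing down, gripper open.
Joint ranges: [-3.03, 3.03], [-0.79, 2.21], [0.23, 2.52], [-1.04, 4.18], [0, 3.07], [-2.55, 2.55]. Speed limits (rad/s): [2.22, 2.22, 2.57, 3.14, 3.14, 3.14].

## Interface

Orientations are given as [roll, pitch, yaw] about the fixed x, y, z axes, in that order (R = Rz(yaw) Ry(pitch) Rx(roll)).
In Python, from station import ctrl, viewer, ticket, nets gives the robot as it stands.
- The arm moves only by the tool carry_out, never from a script. Its argument "commands" is one flat list of numbers, 7 for each row, row after row: the closure, from -1 (fully open) to 1 (shut), so that 0 is half open, then the shift along the world's x, y, z in cm, then the turn, a rotation vector about the world's x, y, z in rad. In form: [gripper, tx, ty, tz, ax, ay, az, gripper, tx, ty, tz, ax, ay, az, ...]. A call has 1 to 12 rows; each row is the pose to reach, as a shift and turn from the pose measured when the call began; what a row does not reach only later rows make up. A row lasts 1/12 s, in which the tool goes at most 41.7 mm and 7.16 degrees, less where a joint would pass 70% of its speed; a pose out of reach is approached as far as the arm can. A call with a gripper value outside its range is refused whole. The fingers move at their own pace and stop on an object; "force" is the grip in N (left out, the last holds). Time passes only in rows, so rows that repeat a pose let the fingers close. It gives the time, the measured TCP pose, the force and the opening at its end, in the units of the state.
- ctrl.get_obs(): the state, without advancing time (a new reading comes with each control period).
- viewer.camera(name): name is "scene" or "top" or "wrist"; returns (picture, depth): 480x640x3 uint8, blue, green, red; 480x640 float32, m along the optical axis (not along the pixel's ray), 0 where there is no reading.
- viewer.camera_info(name): a dict with "fx", "fy", "cx", "cy" (pixels), "R" (3x3) and "t" (3): a world point X has camera coordinates R X + t. Camera axes: x right, y down, z forward; pixel columns grow to the right and rows downward; lengths in m; the calibration is good to about 2 mm. A picture is of the moment at which its call begins: read the wrist's pose just before it. camera_info takes no time and is no camera call; for the wrist camera it gives the pose at the moment of the call.
- ticket.hand_in(): hands the job in, once; it reports no verdict.
Trained networks look in the newest picture that a camera, given by its name, has taken for a name from the list of things; names that differ only in an ending like _2 or _b are one class to them, and where a whole thing is asked for, a point or a joint stands for the part that bears it (a point fixed in the world has none). Each returns a list of dicts, best first, with "confidence" (0 to 1); they miss things now and then, are a little off and sometimes report something else, mostly with a low value. They report only what shows in the picture. A call takes as long as a camera call. They do not tell look-alikes from the thing itself.
- nets.silhouettes(camera, thing): "region" (480x640 bool, what is visible of it) and "extent" ([left, top, right, bottom] in pixels, round what is visible of it).
The state is a dict: "time_s": time; "qpos": joint angles; "joint_vel": joint speeds; "tau": joint torques, N m; "ee_pos": TCP position; "eef_rot": TCP orientation; "force": force on the tool from outside, world axes, zero at the start; "moment": the same for the moment, N m; "grip_width": finger opening in m.
Only numpy, scipy, OpenCV 4.12 (cv2) and the standard library are available. Lean on these libraries where they do the work, as an engineer would, in place of code of your own. Each camera call takes 0.05 s, during which the arm holds its last target. There are 200 camera calls.

## Working session

There is one attempt and no reset: what is moved stays moved. The work goes in short steps, Python scripts to look and compute and a tool call to move; the robot and the scene stay as the last step left them, time stands still between calls to the robot, and variables do not carry over. Pictures are saved under pics/ and viewed, about 8 in all and at most 12, crops included, and the job is handed in when it is done.

Besides the shell and the picture viewer there is one more tool, called after ">>>" as a command line: name --argument value ..., lists and objects as JSON in quotes. carry_out: Moves the arm, as the interface text tells. Its arguments: {"type":"object","properties":{"commands":{"type":"array","items":{"type":"number"}},"force":{"type":"number"}},"required":["commands"]}

```bash
mkdir -p pics; ls; cat > h.py <<'E'
import numpy as np, cv2
from station import ctrl, viewer, ticket, nets
def world(cam,us,vs,d,info=None):
    i=info or viewer.camera_info(cam)
    p=np.stack([(us-i['cx'])/i['fx']*d,(vs-i['cy'])/i['fy']*d,d],-1)
    return (p-i['t'])@np.array(i['R'])
def pix(cam,X,info=None):
    i=info or viewer.camera_info(cam)
    c=np.array(X)@np.array(i['R']).T+i['t']
    return np.stack([c[...,0]/c[...,2]*i['fx']+i['cx'],c[...,1]/c[...,2]*i['fy']+i['cy']],-1)
E
python3 - <<'E'
from h import *
print(ctrl.get_obs())
for c in ['scene','top']:
    p,d=viewer.camera(c); cv2.imwrite(f'pics/{c}1.png',p); np.savez(f'{c}1.npz',p=p,d=d)
    for t in ['scanner','cassette','key_red','key_yellow','key_green','catch_left','catch_right']:
        for r in nets.silhouettes(c,t)[:3]:
            m=r['region']&(d>0); v,u=np.nonzero(m)
            print(c,t,round(r['confidence'],2),r['extent'],m.sum(),np.median(world(c,u,v,d[m]),0).round(4) if m.any() else '')
E
```

```text
pics
{'time_s': 0.0, 'qpos': array([-1.37160188e+00,  3.00444001e-01,  1.52158177e+00,  1.28755391e-05,
        1.32069739e+00, -6.66083121e-02]), 'joint_vel': array([ 0.00107407, -0.00027595,  0.00012167,  0.00022752,  0.00256866,
       -0.00114845]), 'tau': array([-9.06270907e-04, -5.31805301e+01, -3.52737021e+01,  7.06948643e-02,
        2.43975531e-02, -7.58648594e-05]), 'ee_pos': array([ 0.1444202 , -0.53042867,  0.2049009 ]), 'eef_rot': array([-3.14150496e+00,  1.12717339e-03, -1.30499672e+00]), 'force': array([-0.03257797,  0.10424641,  0.734176  ]), 'moment': array([-0.01436679,  0.02630382,  0.02214177]), 'grip_width': 0.09407491825520359}
scene scanner 0.77 [287.2, 246.8, 373.6, 340.4] 3641 [0.4746 0.0733 0.0456]
scene scanner 0.26 [363.6, 212.8, 406.2, 235.2] 722 [0.7895 0.1492 0.0484]
scene cassette 0.64 [302.9, 240.7, 347.0, 300.9] 1510 [0.4904 0.1083 0.0833]
scene key_yellow 0.4 [323.2, 302.0, 334.7, 312.8] 108 [0.4324 0.0685 0.0585]
scene catch_right 0.45 [333.2, 262.4, 344.2, 287.3] 152 [0.5046 0.0948 0.0794]
scene catch_right 0.17 [307.9, 244.2, 343.8, 301.3] 1552 [0.489  0.1081 0.0833]
top scanner 0.62 [297.8, 218.0, 394.0, 340.7] 6405 [0.4999 0.1247 0.0465]
top cassette 0.72 [325.4, 242.8, 366.6, 300.5] 1696 [0.5023 0.1262 0.1016]
top cassette 0.59 [305.2, 360.9, 345.0, 405.8] 987 [0.3256 0.1613 0.0637]
top key_red 0.49 [350.0, 311.6, 362.3, 321.5] 124 [0.431 0.109 0.058]
top key_yellow 0.64 [326.1, 316.7, 337.2, 329.5] 125 [0.4238 0.1463 0.0575]
top key_yellow 0.61 [369.0, 304.2, 382.7, 324.3] 147 [0.4366 0.0714 0.0575]
top key_green 0.46 [322.9, 317.3, 338.2, 333.7] 140 [0.4238 0.1463 0.0575]
top catch_left 0.48 [310.9, 371.4, 318.0, 383.3] 53 [0.3359 0.1741 0.0589]
top catch_right 0.24 [326.9, 265.1, 334.8, 283.3] 70 [0.4998 0.1483 0.096 ]
```

```bash
python3 - <<'E'
from h import *
t=np.load('top1.npz')['p'];s=np.load('scene1.npz')['p']
cv2.imwrite('pics/topall.png',np.hstack([cv2.resize(t[190:430,240:440],(400,480),interpolation=cv2.INTER_CUBIC),cv2.resize(s[190:390,250:420],(400,470),interpolation=cv2.INTER_CUBIC)[:480] if 0 else cv2.resize(s[190:390,250:420],(400,480),interpolation=cv2.INTER_CUBIC)]))
d=np.load('top1.npz')
p=d['p'];D=d['d']
hsv=cv2.cvtColor(p,cv2.COLOR_BGR2HSV)
for (u,v) in [(331,323),(356,316),(375,314)]:
    print(u,v,p[v-1:v+2,u-1:u+2].mean((0,1)),hsv[v,u])
vv,uu=np.mgrid[:480,:640]
X=world('top',uu,vv,D)
near=(np.linalg.norm(X[...,:2]-[0.49,0.12],axis=-1)<.17)&(D>0)
for n,lo,hi in [('cap',.097,.107),('deck',.043,.049),('head',.077,.083)]:
    m=(near&(X[...,2]>lo)&(X[...,2]<hi)).astype(np.uint8)
    k,l,st,_=cv2.connectedComponentsWithStats(m)
    for j in np.argsort(-st[1:,4])[:2]+1:
        P=X[l==j]; 
        if len(P)<20: continue
        r=cv2.minAreaRect((P[:,:2]*1000).astype(np.float32)); print(n,len(P),r,np.median(P[:,2]))
for n,lo,hi in [('red',(0,120),(8,255)),('yel',(20,120),(34,255)),('grn',(45,80),(85,255))]:
    m=(hsv[...,0]>=lo[0])&(hsv[...,0]<=hi[0])&(hsv[...,1]>lo[1])&near&(X[...,2]>.052)&(X[...,2]<.064)
    print(n,m.sum(),X[m].mean(0) if m.any() else '')
E
```

```text
331 323 [ 43.88888889 102.88888889  31.22222222] [ 65 176 103]
356 316 [ 22.55555556  24.44444444 146.55555556] [  0 217 147]
375 314 [ 51.88888889 171.55555556 216.33333333] [ 22 194 217]
cap 1277 ((505.4635009765625, 123.38021087646484), (84.22935485839844, 38.049869537353516), 11.035210609436035) 0.10226663695401876
cap 20 ((513.4552001953125, 100.06299591064453), (16.543941497802734, 4.297213554382324), 13.967366218566895) 0.09775388621643229
deck 3925 ((477.71270751953125, 118.17389678955078), (143.36683654785156, 129.32933044433594), 10.989726066589355) 0.045783830664553805
head 1496 ((564.55712890625, 135.0041046142578), (34.866065979003906, 129.1210174560547), 10.754402160644531) 0.07992772082796645
red 136 [0.43037048 0.10919658 0.05769129]
yel 138 [0.43780913 0.07201406 0.05739336]
grn 141 [0.42333769 0.14626046 0.05753855]
```

View pics/topall.png

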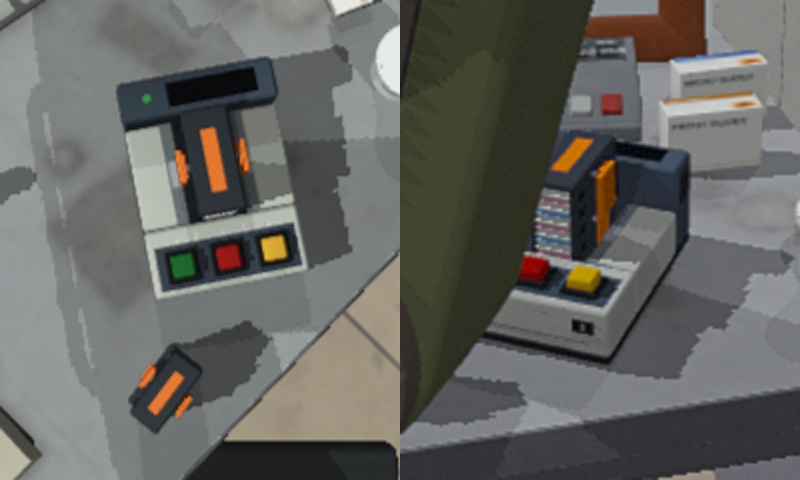

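View pics/top1.png

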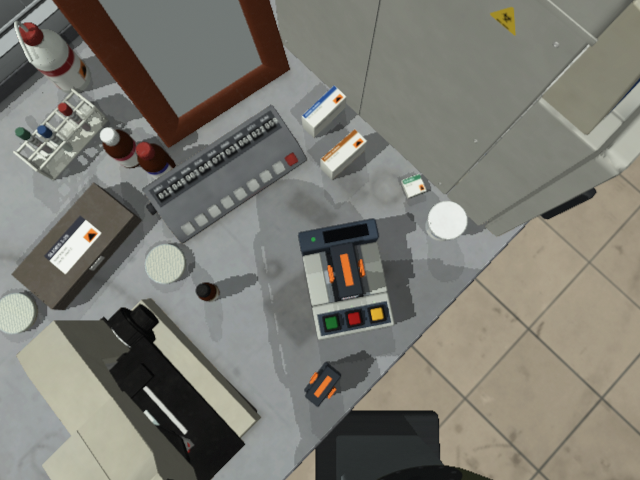

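Two things look like the cassette: one at top px (346,272), standing in the scanner (84 x 38 mm cap at z 0.102), and a smaller one at (324,384). The first fits, and the enlarged crop confirms it. The key row at top pixels is green (331,323), red (356,316) and yellow (375,314). The scanner yaw is about 0.192, and the key, cap and head positions agree on it. I'll swing in along a straight line, which stays at least 0.348 m from the base axis.

>>> carry_out --commands '[1,1.4,3.2,0,0,0,0,1,2.8,6.4,0,0,0,0,1,4.3,9.6,0,0,0,0,1,5.7,12.8,0,0,0,0,1,7.1,16,0,0,0,0,1,8.6,19.2,0,0,0,0,1,10,22.4,0,0,0,0,1,11.4,25.6,0,0,0,0,1,12.9,28.8,0,0,0,0,1,14.3,32,0,0,0,0,1,15.7,35.2,0,0,0,0,1,15.7,35.2,0,0,0,0]' --force 40

```text
time_s: 1.8
ee_pos: [0.3029, -0.1747, 0.2057]
eef_rot: [-3.141, -0.0, -1.3]
force: [-0.3, 0.1, -0.2]
grip_width: 0.0176
```

>>> carry_out --commands '[1,1.4,3.2,0,0,0,-0.01,1,2.8,6.4,0,0,0,-0.02,1,4.3,9.6,0,0,0,-0.03,1,5.7,12.8,0,0,0,-0.04,1,7.1,16,0,0,0,-0.05,1,8.6,19.2,0,0,0,-0.06,1,10,22.4,0,0,0,-0.07,1,11.4,25.6,0,0,0,-0.079,1,12.75,28.4,0,0,0,-0.079,1,12.75,28.4,0,0,0,-0.079,1,12.75,28.4,0,0,0,-0.079,1,12.75,28.4,0,0,0,-0.079]'

```text
time_s: 2.8
ee_pos: [0.4302, 0.1087, 0.2056]
eef_rot: [-3.141, -0.0, -1.379]
force: [-0.5, 0.1, 0.1]
grip_width: 0.0007
```

```bash
python3 - <<'E'
from h import *
o=ctrl.get_obs(); print(o['ee_pos'],o['eef_rot'],o['qpos'],o['grip_width'],o['force'])
i=viewer.camera_info('wrist'); p,d=viewer.camera('wrist'); cv2.imwrite('pics/w2.png',p)
hsv=cv2.cvtColor(p,cv2.COLOR_BGR2HSV); vv,uu=np.mgrid[:480,:640]; X=world('wrist',uu,vv,d,i)
print('cam',-np.array(i['R']).T@i['t'])
near=(np.linalg.norm(X[...,:2]-[0.49,0.12],axis=-1)<.17)&(d>0)
for n,lo,hi in [('red',(0,120),(8,255)),('yel',(20,120),(34,255)),('grn',(45,80),(85,255))]:
    m=(hsv[...,0]>=lo[0])&(hsv[...,0]<=hi[0])&(hsv[...,1]>lo[1])&near&(X[...,2]>.054)&(X[...,2]<.063)
    print(n,m.sum(),X[m].mean(0) if m.any() else '')
for n,lo,hi in [('cap',.099,.106),('deck',.043,.049),('head',.077,.083)]:
    m=near&(X[...,2]>lo)&(X[...,2]<hi)
    if m.sum()>30: print(n,m.sum(),cv2.minAreaRect((X[m][:,:2]*1000).astype(np.float32)),np.median(X[m][:,2]))
E
```

```text
[0.43021843 0.10867466 0.20556829] [-3.14099317e+00 -2.53281792e-04 -1.37925195e+00] [ 1.64996647e-01  6.00464701e-02  1.80381193e+00 -2.47892126e-04
  1.27712827e+00  1.54432021e+00] 0.0007220038794589139 [-0.49420409  0.13972453  0.13910313]
cam [0.5130627  0.12378152 0.38472825]
red 521 [0.43143567 0.10776552 0.05763669]
yel 538 [0.43852199 0.07055671 0.05756395]
grn 536 [0.42441224 0.14468877 0.05752944]
cap 7652 ((505.0694580078125, 121.55924987792969), (83.3719711303711, 37.9854621887207), 10.752384185791016) 0.10231561313384512
deck 17355 ((444.1613464355469, 122.86967468261719), (208.70919799804688, 154.4883575439453), 10.701498985290527) 0.045701520886526015
head 10786 ((538.0645141601562, 127.93052673339844), (88.48186492919922, 129.1960906982422), 10.609917640686035) 0.08003258279093911
```

View pics/w2.png

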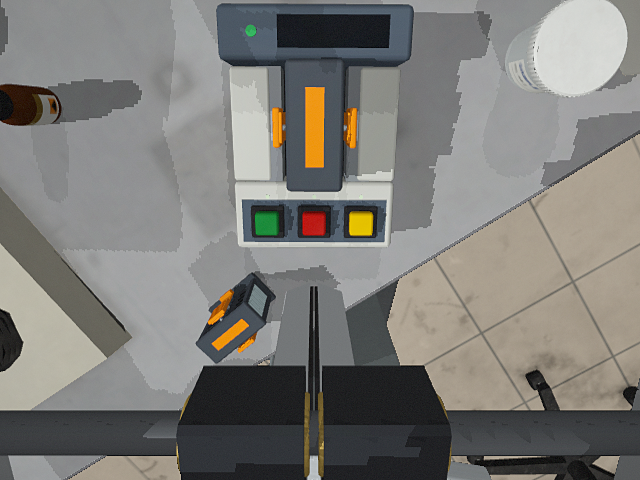

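Wrist view: the three keys are at (266,222), (314,222) and (361,222), and the cassette cap is at (314,125). The positions agree with the top camera to about 1.5 mm. Next I descend onto the red key.

>>> carry_out --commands '[1,0.05,0,-3.5,0,0,0,1,0.05,0,-7,0,0,0,1,0.05,0,-10.5,0,0,0,1,0.05,0,-13,0,0,0,1,0.05,0,-14.2,0,0,0,1,0.05,0,-14.2,0,0,0,1,0.05,0,-14.2,0,0,0,1,0.05,0,-14.2,0,0,0]'

```text
time_s: 3.52
ee_pos: [0.4314, 0.108, 0.065]
eef_rot: [-3.139, -0.0, -1.381]
force: [-0.2, 0.2, 0.5]
grip_width: 0.0007
```

>>> carry_out --commands '[1,0,0,-0.3,0,0,0,1,0,0,-0.5,0,0,0,1,0,0,-0.7,0,0,0,1,0,0,-0.75,0,0,0,1,0,0,-0.75,0,0,0,1,0,0,-0.75,0,0,0,1,0,0,-0.75,0,0,0]'

```text
time_s: 4.1
ee_pos: [0.4316, 0.108, 0.0577]
eef_rot: [-3.138, -0.0, -1.381]
force: [0.8, -0.9, 3.0]
grip_width: 0.0007
```

>>> carry_out --commands '[1,0,0,-0.15,0,0,0,1,0,0,-0.3,0,0,0,1,0,0,-0.3,0,0,0,1,0,0,-0.3,0,0,0,1,0,0,-0.3,0,0,0]'

```text
time_s: 4.52
ee_pos: [0.4316, 0.108, 0.0547]
eef_rot: [-3.138, -0.0, -1.381]
force: [-0.7, -1.6, 4.1]
grip_width: 0.0007
```

>>> carry_out --commands '[1,0,0,-0.1,0,0,0,1,0,0,-0.15,0,0,0,1,0,0,-0.15,0,0,0,1,0,0,-0.15,0,0,0,1,0,0,-0.15,0,0,0]'

```text
time_s: 4.93
ee_pos: [0.4318, 0.108, 0.0541]
eef_rot: [-3.138, -0.0, -1.381]
force: [-7.4, -2.6, 19.4]
grip_width: 0.0008
```

19 N means the key is on its stop, so red is fully down. I'll let it go and move over yellow.

>>> carry_out --commands '[1,0,0,1,0,0,0,1,0,0,2.5,0,0,0,1,0,0,2.5,0,0,0,1,0.2,-1.2,2.5,0,0,0,1,0.4,-2.4,2.5,0,0,0,1,0.65,-3.7,2.5,0,0,0,1,0.65,-3.7,2.5,0,0,0,1,0.65,-3.7,2.5,0,0,0,1,0.65,-3.7,1.5,0,0,0,1,0.65,-3.7,1,0,0,0,1,0.65,-3.7,1,0,0,0,1,0.65,-3.7,1,0,0,0]'

```text
time_s: 5.93
ee_pos: [0.4379, 0.0713, 0.0635]
eef_rot: [-3.139, -0.0, -1.38]
force: [-0.3, 0.6, 0.0]
grip_width: 0.001
```

>>> carry_out --commands '[1,0,0,-0.3,0,0,0,1,0,0,-0.5,0,0,0,1,0,0,-0.7,0,0,0,1,0,0,-0.8,0,0,0,1,0,0,-0.8,0,0,0,1,0,0,-0.8,0,0,0]'

```text
time_s: 6.43
ee_pos: [0.4379, 0.0715, 0.0557]
eef_rot: [-3.139, -0.0, -1.38]
force: [-0.9, 2.7, 3.6]
grip_width: 0.0003
```

>>> carry_out --commands '[1,0,0,-0.1,0,0,0,1,0,0,-0.2,0,0,0,1,0,0,-0.25,0,0,0,1,0,0,-0.25,0,0,0,1,0,0,-0.25,0,0,0,1,0,0,-0.25,0,0,0]'

```text
time_s: 6.93
ee_pos: [0.4381, 0.0715, 0.0541]
eef_rot: [-3.138, -0.0, -1.38]
force: [-7.4, 0.8, 20.4]
grip_width: 0.0009
```

>>> carry_out --commands '[1,0,0,1,0,0,0,1,0,0,4,0,0,0,1,0,0,7.5,0,0,0,-1,0,0,11,0,0,0,-1,0,0,14.5,0,0,0,-1,2.2,1.7,14.5,0,0,0,-1,4.4,3.4,14.5,0,0,0,-1,6.7,5.1,14.5,0,0,0,-1,6.7,5.1,14.5,0,0,0,-1,6.7,5.1,14.5,0,0,0,-1,6.7,5.1,14.5,0,0,0,-1,6.7,5.1,14.5,0,0,0]'

```text
time_s: 7.93
ee_pos: [0.5046, 0.122, 0.1991]
eef_rot: [-3.139, -0.0, -1.381]
force: [-0.1, 0.4, -0.9]
grip_width: 0.0572
```

```bash
python3 - <<'E'
from h import *
o=ctrl.get_obs(); print(o['ee_pos'],o['eef_rot'],o['grip_width'],o['force'])
i=viewer.camera_info('wrist'); p,d=viewer.camera('wrist'); cv2.imwrite('pics/w3.png',p)
hsv=cv2.cvtColor(p,cv2.COLOR_BGR2HSV); vv,uu=np.mgrid[:480,:640]; X=world('wrist',uu,vv,d,i)
near=(np.linalg.norm(X[...,:2]-[0.49,0.12],axis=-1)<.17)&(d>0)
for n,lo,hi in [('red',(0,120),(8,255)),('yel',(20,120),(34,255)),('grn',(45,80),(85,255))]:
    m=(hsv[...,0]>=lo[0])&(hsv[...,0]<=hi[0])&(hsv[...,1]>lo[1])&near&(X[...,2]>.05)&(X[...,2]<.063)
    print(n,m.sum(),X[m].mean(0) if m.any() else '')
m=near&(X[...,2]>.099)&(X[...,2]<.106)
print(m.sum(),cv2.minAreaRect((X[m][:,:2]*1000).astype(np.float32)))
# orange pads: scanner coordinates about cap
a=.188; U=np.array([[np.cos(a),np.sin(a)],[-np.sin(a),np.cos(a)]])
L=(X[...,:2]-[.505,.1225])@U.T
o_=(hsv[...,0]>8)&(hsv[...,0]<19)&(hsv[...,1]>150)&(X[...,2]>.06)&(X[...,2]<.099)&(np.abs(L).max(-1)<.05)
for s in (1,-1):
    m=o_&(L[...,1]*s>.015); print(s,m.sum(),np.percentile(L[m],[2,98],axis=0) if m.any() else '', np.percentile(X[m][:,2],[2,98]) if m.any() else '')
E
```

```text
[0.50460949 0.12200007 0.19908792] [-3.13855629e+00 -3.08715332e-04 -1.38060114e+00] 0.05721264506677749 [-0.13010031  0.42569245 -0.93093509]
red 496 [0.43228236 0.10789809 0.05720093]
yel 536 [0.43950949 0.07095538 0.05677241]
grn 541 [0.42535662 0.14479214 0.05678569]
6385 ((505.60693359375, 121.6843032836914), (83.5328598022461, 37.9946174621582), 10.666938781738281)
1 319 [[-0.0107941   0.02061229]
 [ 0.01332323  0.02686853]] [0.06806308 0.09707797]
-1 373 [[-0.01095843 -0.0285551 ]
 [ 0.01318237 -0.0223938 ]] [0.06597622 0.09705619]
```

View pics/w3.png

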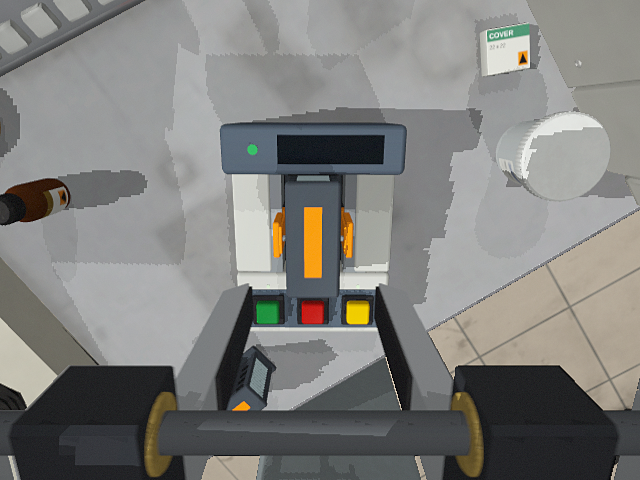

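All three keys are back up, and the jaw midline and cassette midline agree to within about 1 mm. I'll finish opening, then descend over the catches.

>>> carry_out --commands '[-1,0.05,0.03,0,0,0,-0.002,-1,0.05,0.03,0,0,0,-0.002,-1,0.05,0.03,0,0,0,-0.002,-1,0.05,0.03,0,0,0,-0.002,-1,0.05,0.03,0,0,0,-0.002,-1,0.05,0.03,-3,0,0,-0.002,-1,0.05,0.03,-6,0,0,-0.002,-1,0.05,0.03,-9,0,0,-0.002,-1,0.05,0.03,-11.5,0,0,-0.002,-1,0.05,0.03,-13.4,0,0,-0.002,-1,0.05,0.03,-13.9,0,0,-0.002,-1,0.05,0.03,-13.9,0,0,-0.002]'

```text
time_s: 8.98
ee_pos: [0.5046, 0.1222, 0.0593]
eef_rot: [-3.14, -0.0, -1.383]
force: [0.2, -0.2, 0.2]
grip_width: 0.0943
```

>>> carry_out --commands '[-1,0,0,0,0,0,0,-0.5,0,0,0,0,0,0,-0.3,0,0,0,0,0,0,-0.3,0,0,0,0,0,0]'

```text
time_s: 9.32
ee_pos: [0.5051, 0.1223, 0.0603]
eef_rot: [-3.139, -0.0, -1.383]
force: [0.4, -0.3, 0.7]
grip_width: 0.0774
```

>>> carry_out --commands '[1,0,0,0,0,0,0,1,0,0,0,0,0,0,1,0,0,0,0,0,0,1,0,0,0,0,0,0,1,0,0,0,0,0,0,1,0,0,0,0,0,0,1,0,0,0,0,0,0,1,0,0,0,0,0,0]' --force 15

```text
time_s: 9.98
ee_pos: [0.5052, 0.1226, 0.0606]
eef_rot: [-3.138, 0.0, -1.383]
force: [-1.5, 2.1, 5.7]
grip_width: 0.0442
```

>>> carry_out --commands '[1,0,0,0,0,0,0,1,0,0,0,0,0,0,1,0,0,0,0,0,0,1,0,0,0,0,0,0]' --force 50

```text
time_s: 10.32
ee_pos: [0.5055, 0.1227, 0.0612]
eef_rot: [-3.138, 0.0, -1.383]
force: [-1.7, 0.2, 6.6]
grip_width: 0.0405
```

>>> carry_out --commands '[1,0,0,0.3,0,0,0,1,0,0,0.6,0,0,0,1,0,0,0.8,0,0,0,1,0,0,0.8,0,0,0,1,0,0,0.8,0,0,0]'

```text
time_s: 10.73
ee_pos: [0.5054, 0.1227, 0.0691]
eef_rot: [-3.138, 0.0, -1.383]
force: [-0.5, 0.4, -1.8]
grip_width: 0.0405
```

Lifting freely: −1.8 N is about the cassette's weight. I'll continue up slowly to a total lift of 133.5 mm, which puts the TCP at z ≈ 0.1945.

>>> carry_out --commands '[1,0,0,1,0,0,0,1,0,0,2,0,0,0,1,0,0,3.2,0,0,0,1,0,0,4.5,0,0,0,1,0,0,6,0,0,0,1,0,0,7.5,0,0,0,1,0,0,9,0,0,0,1,0,0,10.5,0,0,0,1,0,0,11.7,0,0,0,1,0,0,12.5,0,0,0,1,0,0,12.5,0,0,0,1,0,0,12.5,0,0,0]'

```text
time_s: 11.73
ee_pos: [0.5054, 0.1227, 0.1944]
eef_rot: [-3.137, 0.0, -1.383]
force: [0.4, -1.0, -2.3]
grip_width: 0.0402
```

```bash
python3 - <<'E'
from h import *
o=ctrl.get_obs(); print(o['ee_pos'],o['eef_rot'],o['grip_width'],o['force'],o['moment'])
out=[]
a=.188; U=np.array([[np.cos(a),np.sin(a)],[-np.sin(a),np.cos(a)]])
vv,uu=np.mgrid[:480,:640]
for c in ['scene','wrist']:
    i=viewer.camera_info(c); p,d=viewer.camera(c); X=world(c,uu,vv,d,i)
    L=(X[...,:2]-[.5053,.1225])@U.T
    out.append(cv2.resize(p[120:360,240:440],(400,480),interpolation=cv2.INTER_CUBIC) if c=='scene' else cv2.resize(p,(400,300)))
    for r in nets.silhouettes(c,'cassette')[:2]:
        m=r['region']&(d>0)&(np.abs(L).max(-1)<.06)
        if m.sum()<50: continue
        print(c,r['confidence'],r['extent'],m.sum(),np.percentile(X[m][:,2],[1,5,50,95,99]))
        t=m&(X[...,2]>.215)&(X[...,2]<.255)
        h=m&(X[...,2]>np.percentile(X[m][:,2],95)-.006)
        A=np.c_[L[h],np.ones(h.sum())]; print(h.sum(),np.linalg.lstsq(A,X[h][:,2],rcond=None)[0])
out[1]=cv2.copyMakeBorder(out[1],0,180,0,0,cv2.BORDER_CONSTANT)
cv2.imwrite('pics/f4.png',np.hstack(out))
E
```

```text
[0.50543273 0.12266234 0.19442477] [-3.13697098e+00  1.77381249e-04 -1.38266587e+00] 0.040192916819318227 [ 0.35498441 -1.02491131 -2.33794552] [-0.00241799  0.01428629 -0.02422308]
scene 0.84 [297.7, 169.1, 344.7, 245.8] 2209 [0.14924155 0.15273248 0.19384292 0.23715023 0.23788607]
445 [0.02991297 0.00879926 0.23672995]
wrist 0.79 [256.6, 195.7, 371.7, 409.0] 21679 [0.15015738 0.15269469 0.23427382 0.2355148  0.23594064]
17172 [-6.91482725e-03  3.75130368e-05  2.34499212e-01]
```

View pics/f4.png

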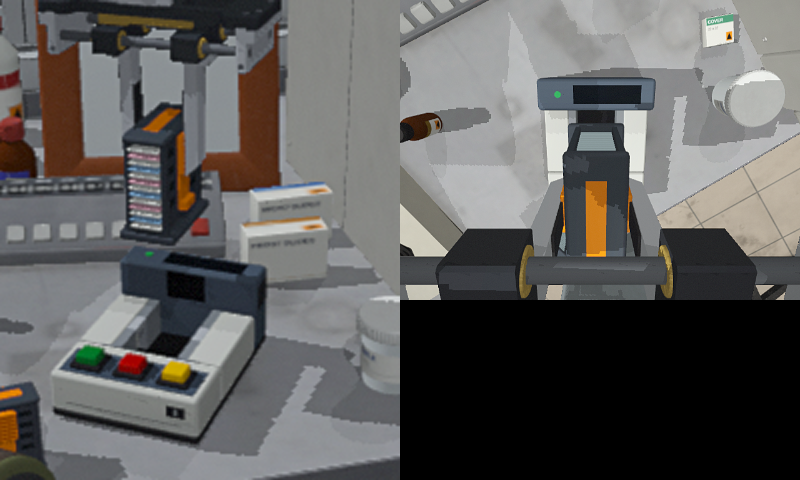

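The view shows the cassette held clear above an empty bay, with its top at z ≈ 0.2345–0.237. That puts the foot about 0.099–0.101 m above the deck. It is level to within 0.4° in the wrist fit, the keys are up and the bystanders are in place. I'll hold briefly, then hand in.

>>> carry_out --commands '[1,0,0,0,0,0,0,1,0,0,0,0,0,0,1,0,0,0,0,0,0,1,0,0,0,0,0,0,1,0,0,0,0,0,0,1,0,0,0,0,0,0]'

```text
time_s: 12.43
ee_pos: [0.5051, 0.1226, 0.1934]
eef_rot: [-3.139, 0.0, -1.383]
force: [-0.1, -0.0, -1.5]
grip_width: 0.0404
```

```bash
python3 - <<'E'
from h import *
o=ctrl.get_obs(); print(o['ee_pos'],o['eef_rot'],o['grip_width'],o['force'],abs(o['joint_vel']).max())
i=viewer.camera_info('wrist'); p,d=viewer.camera('wrist')
m=nets.silhouettes('wrist','cassette')[0]['region']&(d>0); v,u=np.nonzero(m)
print(np.percentile(world('wrist',u,v,d[m],i)[:,2],[50,95]))
print(ticket.hand_in())
E
```

```text
[0.50513271 0.12260409 0.19341616] [-3.13893425e+00  2.33229325e-04 -1.38269689e+00] 0.04040738156939837 [-0.10717358 -0.02012122 -1.54011474] 0.001846011254111555
[0.04916709 0.06491173]
the job is handed in; nothing more can be done
None
```

The job is handed in at about 12.5 s with the arm holding the cassette still above its bay. I pressed the red key and then the yellow one, each until it met its stop at about 20 N, and let both go. I never touched the green key. I then pinched both catches at 50 N and lifted the cassette straight up.

**Checks that passed**
- **Height and level:** the foot was about 0.10 m above the deck, and the cassette was level to within 0.4° in the wrist view. A coarser fit from the scene camera gave about 1.8°, but over few pixels.
- **Held still:** just before handing in, the arm was at rest, with a finger opening of 40 mm and about 1.5 N of weight on the wrist. The tool had settled 1 mm lower than at the height check.
- **Surroundings:** the keys were up, and the bystanders in view looked untouched.

**Checks that failed or disagreed**
- **Final height check:** the last camera height came out at 0.05–0.065 m. That matches the small look-alike on the bench, so it says nothing about the cassette. The steady opening and weight show it was still held.
- **Finger opening:** it read 40 mm, less than the 45 mm stated for both catches fully in. I put this down to the finger pads compressing, since it was 44 mm at 15 N. I did not confirm that.
- **Cassette position:** the top and wrist cameras differed by about 1.5 mm, and I used a point between them.

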